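# Sweep the courgette rounds off the chopping block into the empty pan

## Robot

A 6-joint arm with a two-finger parallel gripper is mounted at the origin on the work surface. World frame = base frame: x ahead of the robot, y to its left, z up, the work surface at z = 0. Lengths are in m, angles in rad, forces in N, time in s.
With the tool pointing down it reaches from about 0.2 to 0.875 m from the base axis. Payload 3.4 kg.
Tool frame: the origin (TCP) lies between the finger pads; the fingertips stand 25 mm ahead of it and the grasp point (between the pads) lies 6 mm ahead of it (r.nose_length is the z of the fingertips in the tool frame, in m); z points along the fingers, y is the line along which they close (so a half turn about z gives the same grasp; the last joint's range is limited). The gripper opens to 94 mm and grips with 3 to 60 N. Pads are 16 mm wide; open, the fingers measure 119 mm over their backs; the gripper's body (75 mm by 177 mm) begins 78 mm behind the grasp point.
Start: joints at [1.021, 0.276, 1.505, -0, 1.361, -0.121], TCP at [0.239, 0.523, 0.23] pointing down, gripper open.
Joint ranges: [-2.89, 2.89], [-0.75, 2.08], [0.22, 2.7], [-1.18, 4.32], [0.11, 2.71], [-2.7, 2.7]. Speed limits (rad/s): [2.57, 2.57, 3.14, 3.14, 3.14, 3.14].

## Interface

Orientations are given as a unit quaternion [w, x, y, z].
In Python, from plant import r, gripper_to, inverse_kinematics, vision, models, telemetry gives the robot as it stands. Calls block until the motion is done:
- r.move_to(position, orientation): joint-space move of the TCP to a pose.
- r.move_l(position, rot=None, vel=0.15, guard=None): straight line of the TCP; rot=None keeps the orientation; vel is the mean speed in m/s. With guard (N) it stops when the force on the tool has changed by that much, and returns True; else False.
- r.movej(angles): joint-space move.
- gripper_to(opening, f_grip=None): finger opening in m; f_grip is the grip in N (None keeps the last); returns when the fingers have stopped.
- r.hold(seconds).
- inverse_kinematics(position, orientation): joint angles nearest the present ones, or None.
- vision.snapshot(name): name is "scene" or "top" or "wrist"; returns the picture (420x560x3 uint8, red, green, blue); there is no depth.
- vision.get_calibration(name): a dict with "fx", "fy", "cx", "cy" (pixels), "D" ([k1, k2, p1, p2, k3] as OpenCV has them; the pictures are not rectified), "position" and "orientation" of the camera in the world. Camera axes: x right, y down, z forward; pixel columns grow to the right and rows downward; lengths in m; the calibration is good to about 2 mm. A picture is of the moment at which its call begins: read the wrist's pose just before it. get_calibration takes no time and is no camera call; for the wrist camera it gives the pose at the moment of the call.
A pose or a line that the arm cannot do raises r.PlanningError and nothing moves.
- r.sign_off(): hands the job in; it is judged then, once.
Trained networks look in the newest picture that a camera, given by its name, has taken for a name from the list of things; names that differ only in an ending like _2 or _b are one class to them, and where a whole thing is asked for, a point or a joint stands for the part that bears it (a point fixed in the world has none). Each returns a list of dicts, best first, with "score" (0 to 1); they miss things now and then, are a little off and sometimes report something else, mostly with a low value. They report only what shows in the picture. A call takes as long as a camera call. They do not tell look-alikes from the thing itself.
- models.boxes_of(thing, camera): "at" ([x, y, z] in m, in world coordinates, good to about 4 mm: the middle of the surface that is visible of it).
- models.regions_of(thing, camera): "pixels" (420x560 bool, what is visible of it).
- models.mark_of(thing, camera): "at" ([x, y, z] in m, in world coordinates, good to about 4 mm: a listed point, or the origin of a listed thing).
Readings, each from a call of its own:
- telemetry.current_t(): time.
- telemetry.current_joints(): joint angles.
- telemetry.current_dq(): joint speeds.
- telemetry.current_joint_efforts(): joint torques, N m.
- telemetry.current_ee_pos(): TCP position.
- telemetry.current_tool_rot(): TCP orientation.
- telemetry.current_wrist_force(): force on the tool from outside, world axes, zero at the start.
- telemetry.current_torque(): the same for the moment, N m.
- telemetry.current_opening(): finger opening in m.
- telemetry.current_finger_force(): force on a finger pad.
Only numpy, scipy, OpenCV 4.12 (cv2) and the standard library are available. Lean on these libraries where they do the work, as an engineer would, in place of code of your own. Each camera call takes 0.05 s, during which the arm holds its last target. There are 200 camera calls.

## Task

With the fingertips, sweep all four courgette rounds across the chopping block and over its edge into the empty steel pan beside it. Push them along the wood only: do not pick any up and do not squash them. Leave the salt shaker and the sauce jar standing where they are.

Things in the scene. Friction and masses are not known exactly. Their poses are not given: they have to be found in the camera images.
- block: Thick wooden chopping block, 240 mm along its own x, 300 mm along its own y, 70 mm high (flat top at z = 0.070). Origin at the centre of its underside, z up. Does not move. A steel pan stands at each of its two short sides (block's +y and -y); which one is the empty one changes.
- empty_pan: Empty open steel pan, over the rim 176 mm along its x, 162 mm along its y, 65 mm high (5 mm lower than the block's top); opening 162 x 148 mm, floor 4 mm thick. Origin at the centre of its underside, axes parallel to the block's. Its centre is 235 mm from the block's along the block's +y or -y: a 4 mm gap between rim and block. Fixed.
- full_pan: The same size of steel pan, filled nearly to the rim with dark green stuffed leaf rolls; stands at the block's other short side. Origin at the centre of its underside. Fixed. No round belongs in it.
- slice0_mid (a point): Centre of a flat courgette round (green skin, pale face), a disc 44 mm across and 14 mm thick, 25 g, lying flat on the block, so this point is 7 mm above the wood. It slides when pushed and drops into the pan once its middle is past the rim. All four are alike.
- slice1_mid (a point): Centre of a flat courgette round (green skin, pale face), a disc 44 mm across and 14 mm thick, 25 g, lying flat on the block, so this point is 7 mm above the wood. It slides when pushed and drops into the pan once its middle is past the rim. All four are alike.
- slice2_mid (a point): Centre of a flat courgette round (green skin, pale face), a disc 44 mm across and 14 mm thick, 25 g, lying flat on the block, so this point is 7 mm above the wood. It slides when pushed and drops into the pan once its middle is past the rim. All four are alike.
- slice3_mid (a point): Centre of a flat courgette round (green skin, pale face), a disc 44 mm across and 14 mm thick, 25 g, lying flat on the block, so this point is 7 mm above the wood. It slides when pushed and drops into the pan once its middle is past the rim. All four are alike.
- shaker: Salt shaker, clear with a steel cap, 36 mm across and 65 mm tall, standing loose on the block's far part (block's +x). Origin at the centre of its underside. Leave it.
- sauce_jar: Amber glass jar, 60 mm across and about 90 mm tall, loose on the table beyond the block. Origin at the centre of its underside. Leave it.
Mind the look-alikes: they are no part of the job. What is shaped like the part that bears slice3_mid but blue or yellow is not meant.

How it is judged:
By the outcome, as a careful person would: the job done as asked, in the order asked, and still so for the second after the job is handed in, with the robot touching nothing.
It also fails if it takes over 64 s, if anything falls off the work surface, if the arm or the gripper's body presses on something with over 40 N, if the wrist force passes 120 N, or if a joint passes its speed limit or range.

## Working session

There is one attempt and no reset: what is moved stays moved. The work goes in short steps, each a Python script; the robot and the scene stay as the last script left them, time stands still between calls to the robot, and variables do not carry over. Pictures are saved under pics/ and viewed, at most 10 in all, crops included, and the job is handed in when it is done.

```bash
mkdir -p pics; ls
python3 - <<'E'
from plant import r, vision, models, telemetry
import cv2, numpy as np
ims=[]
for c in ("scene","top"):
    im=vision.snapshot(c); cv2.imwrite(f"pics/{c}0.png",im[:,:,::-1])
    for t in ("block","empty_pan","full_pan","slice0_mid","shaker","sauce_jar"):
        for d in models.mark_of(t,c): print(c,t,np.round(d["at"],3),round(d["score"],2))
print(telemetry.current_t(), telemetry.current_tool_rot(), r.nose_length)
E
```

```text
pics
scene block [0.56  0.063 0.002] 0.95
scene empty_pan [ 0.562  0.295 -0.002] 0.86
scene full_pan [ 0.565 -0.172  0.002] 0.58
scene full_pan [ 0.562  0.061 -0.002] 0.28
scene slice0_mid [ 0.479 -0.033  0.08 ] 0.53
scene shaker [0.652 0.029 0.073] 0.79
scene sauce_jar [0.768 0.079 0.004] 0.65
top block [ 0.566  0.058 -0.002] 0.61
top empty_pan [ 0.558  0.293 -0.001] 0.71
top slice0_mid [ 0.561  0.295 -0.   ] 0.74
top slice0_mid [ 0.479 -0.033  0.074] 0.66
top slice0_mid [0.581 0.157 0.072] 0.47
top slice0_mid [ 0.564  0.058 -0.004] 0.29
top shaker [0.653 0.035 0.072] 0.73
top sauce_jar [ 0.772  0.076 -0.001] 0.76
0.7 [1.83598798e-05 2.12760970e-01 9.77104276e-01 5.84315690e-05] 0.025
```

View pics/top0.png

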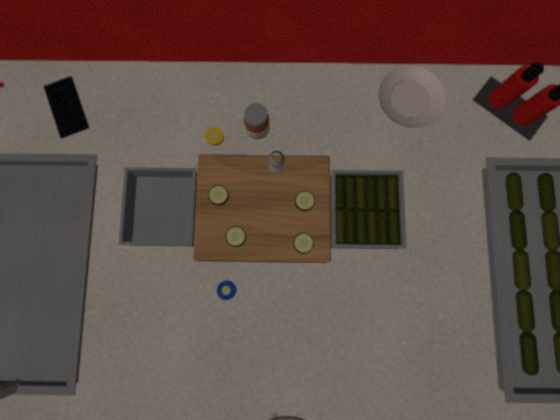

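View pics/scene0.png

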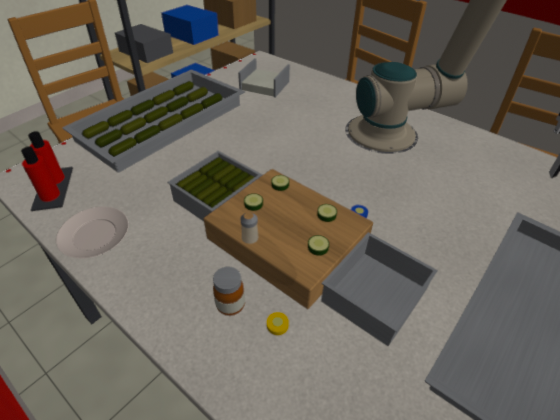

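The empty pan is on the left in the top view (+y). The green rounds in that view are at about (218,195), (236,236), (305,201) and (303,243). The shaker is at (277,160), and the blue (227,290) and yellow (215,136) look-alikes lie off the block. Next I'll locate the rounds in both views.

```bash
cat > h.py <<'E'
from plant import r, gripper_to, inverse_kinematics, vision, models, telemetry
import cv2, numpy as np
from scipy.spatial.transform import Rotation as R
def cam(c):
    k=vision.get_calibration(c); K=np.array([[k["fx"],0,k["cx"]],[0,k["fy"],k["cy"]],[0,0,1]])
    q=k["orientation"]; return K,np.array(k["D"]),np.array(k["position"]),R.from_quat([q[1],q[2],q[3],q[0]])
def ray(c,px):
    K,D,p,Q=cam(c); u=cv2.undistortPoints(np.array(px,float).reshape(-1,1,2),K,D)[:,0]
    return p,Q.apply(np.c_[u,np.ones(len(u))])
def onplane(c,px,z):
    p,d=ray(c,px); return p+d*((z-p[2])/d[:,2])[:,None]
def faces(im,z=None,c=None):
    """pale round faces: centroids"""
    h=cv2.cvtColor(im,cv2.COLOR_RGB2HSV)
    m=cv2.inRange(h,(24,40,75),(45,160,255))
    n,l,s,ct=cv2.connectedComponentsWithStats(m)
    return [(ct[i],s[i,4]) for i in range(1,n) if s[i,4]>40]
E
python3 - <<'E'
from h import *
for c in ("top","scene"):
    im=vision.snapshot(c); f=faces(im)
    for (p,a),w in zip(f,onplane(c,[p for p,a in f],0.084)): print(c,p.round(1),a,w.round(4))
    for p in ([(218,195)] if c=="top" else [(318,243)]): print(cv2.cvtColor(im,cv2.COLOR_RGB2HSV)[p[1],p[0]])
print("corners",onplane("top",[(198,155),(330,155),(331,262),(194,262)],0.07).round(3))
# triangulate block-face height via matching rounds
E
```

```text
top [213.7 134.9] 47 [0.7211 0.1733 0.084 ]
top [217.4 194. ] 270 [0.5855 0.1598 0.084 ]
top [304.6 199.8] 272 [ 0.5747 -0.0312  0.084 ]
top [234.9 235.8] 288 [0.4941 0.1188 0.084 ]
top [303.2 242.4] 287 [ 0.4816 -0.0281  0.084 ]
top [225.6 289.8] 52 [0.38   0.1349 0.084 ]
[ 29 109 110]
scene [279.9 180.2] 165 [ 0.4759 -0.0301  0.084 ]
scene [253.1 199.5] 186 [ 0.5695 -0.0329  0.084 ]
scene [327.  210.2] 205 [0.4887 0.117  0.084 ]
scene [318.2 242.6] 263 [0.5802 0.158  0.084 ]
scene [277.2 321.3] 61 [0.7747 0.2096 0.084 ]
[ 30 117 133]
corners [[ 0.678  0.21   0.07 ]
 [ 0.681 -0.09   0.07 ]
 [ 0.441 -0.089  0.07 ]
 [ 0.438  0.207  0.07 ]]
```

```bash
cat >> h.py <<'E'
def quat(ang):   # tool down, tool x at heading ang
    return np.array([0,np.cos(ang/2),np.sin(ang/2),0])
ZP,ZU=0.0995,0.18
def push(s,e):
    s,e=np.array(s),np.array(e); d=(e-s)/np.linalg.norm(e-s)
    P=lambda xy,z:[*xy,z]
    a,b=s-d*.042,e-d*.026
    h=np.arctan2(d[1],d[0]); best=[]
    for k in (h,h-np.pi):
        js=[inverse_kinematics(P(x,z),quat(k)) for x,z in ((a,ZU),(a,ZP),(b,ZP))]
        if all(j is not None for j in js): best.append((np.abs(js[0]-telemetry.current_joints()).max(),k))
    k=min(best)[1]; q=quat(k)
    r.move_to(P(a,ZU),q)
    if r.move_l(P(a,ZP),vel=.12,guard=6): print("touch down",telemetry.current_ee_pos())
    f=r.move_l(P(b,ZP),vel=.1,guard=15); print("end",f,telemetry.current_ee_pos(),telemetry.current_wrist_force())
    r.move_l(P(telemetry.current_ee_pos()[:2],ZU),vel=.2)
    print("t",telemetry.current_t())
E
python3 - <<'E'
from h import *
gripper_to(.025)
push((.583,.159),(.597,.262))
push((.491,.118),(.528,.262))
im=vision.snapshot("scene"); cv2.imwrite("pics/s1.png",im[:,:,::-1])
E
```

```text
end False [0.59342876 0.23563611 0.09947694] [ 0.43594407  0.07573241 -0.2980672 ]
t 6.5833
end False [0.52140568 0.23630411 0.09952489] [-0.70238353 -0.65499645  0.33084954]
t 10.5583
```

View pics/s1.png

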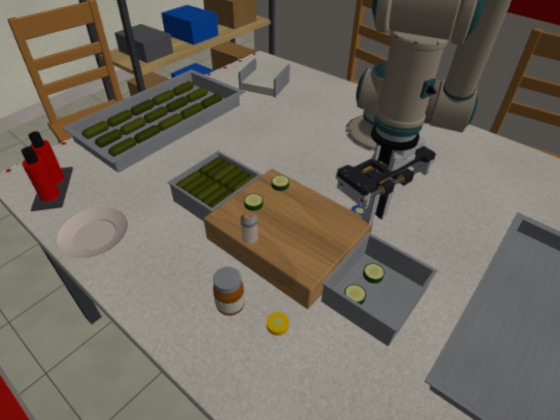

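Two rounds now lie flat in the empty pan, at (374,272) and (355,294). The shaker at (249,227) and the jar are undisturbed. I'll push the other two.

Run:
```python
from h import *
push((.572,-.032),(.585,.262))
push((.479,-.029),(.535,.262))
r.move_l([.45,.1,.25],vel=.2)
im=vision.snapshot("scene"); cv2.imwrite("pics/s2.png",im[:,:,::-1])
```

```text
end False [0.58387968 0.23580034 0.09953092] [-1.02054618 -0.24649502 -0.07612388]
t 16.425
end False [0.5300654  0.23624234 0.09954494] [ 0.30259255 -0.3004746  -0.1904899 ]
t 22.3
```

View pics/s2.png

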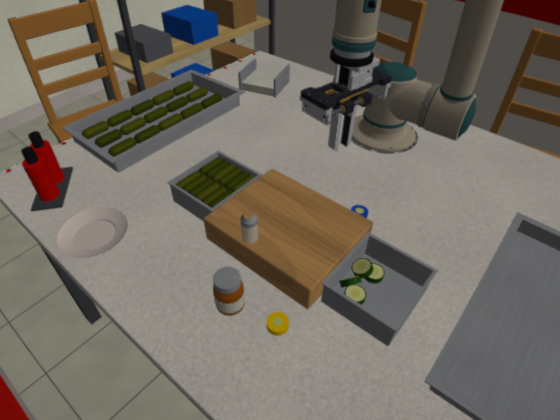

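All four rounds are in the pan, at about (362,267), (375,272), (350,282) and (355,294). The block is clear apart from the shaker, which is still at (249,227), and the jar still stands.

```bash
python3 -c "
from h import *
r.hold(.5); print(r.sign_off(), telemetry.current_t())"
```

```text
the job is handed in; nothing more can be done
the job is handed in; nothing more can be done
```

I swept all four courgette rounds along the wood into the empty pan, left the shaker and jar standing where they were, and handed the job in about 25 s into the 64 s limit.

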